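Preset the two iris dampers of an air box

ROBOT

A 7-joint arm with a two-finger parallel gripper is mounted at the origin on the work surface. World frame = base frame: x ahead of the robot, y to its left, z up, the work surface at z = 0. Lengths are in m, angles in rad, forces in N, time in s.
With the tool pointing down it reaches from about 0.4 to 0.85 m from the base axis. Payload 10.4 kg.
Tool frame: the origin (TCP) lies at the very end of the fingers, on their centre line; the grasp point (between the pads) lies 19 mm behind it (r.pinch_z is the distance from the TCP to the grasp point, in m); z points along the fingers, y is the line along which they close (so a half turn about z gives the same grasp; the last joint's range is limited). The gripper opens to 87 mm and grips with 3 to 60 N. Pads are 19 mm wide; open, the fingers measure 117 mm over their backs; the gripper's body (75 mm by 190 mm) begins 51 mm behind the grasp point.
Start: joints at [-1.3, 0.332, -0.065, 1.46, 0.022, 1.35, -0.088], TCP at [0.181, 0.598, 0.223] pointing down, gripper open.
Joint ranges: [-2.6, 2.6], [-0.5, 2.12], [-1.47, 1.34], [0.16, 2.42], [-1.27, 4.41], [0.06, 2.06], [-2.6, 2.6]. Speed limits (rad/s): [2.22, 2.22, 2.79, 2.79, 3.14, 3.14, 3.14].

INTERFACE

Orientations are given as a unit quaternion [x, y, z, w].
In Python, from bench import sensors, vision, r gives the robot as it stands.
- The arm moves only by the shell command python3 -m crank 'ROWS' [OPENING] [FORCE]. ROWS is JSON, a list of rows, each a list of 2 entries, a list of its own where there are three numbers: the shift along the tool's x, y, z normalised to -1 to 1, where 1 is 3 cm, then the turn about the tool's z normalised to -1 to 1, where 1 is 8 degrees. A call has 1 to 12 rows; each row shifts and turns the commanded pose from where the row before left it, along the tool's axes as they then stand; what a row does not reach is not made up. A row lasts 1/8 s, in which the tool goes at most 62.5 mm and 10.7 degrees, less where a joint would pass 70% of its speed; a pose out of reach is approached as far as the arm can. A call with a number of a shift or a turn outside -1 to 1 is refused whole. A call with a gripper value outside its range is refused whole. OPENING is the opening, from 0 (shut) to 1 (fully open), set as the call begins (- or left out, the last holds). The fingers move at their own pace and stop on an object; FORCE is the grip in N (left out, the last holds). Time passes only in rows, so rows that do not move let the fingers close. It gives the time, the measured TCP pose, the force, the opening and the grip force at its end, in the units of the state.
- sensors.read_state(): the state, without advancing time (a new reading comes with each control period).
- vision.camera(name): name is "scene" or "top" or "wrist"; returns the picture (480x640x3 uint8, red, green, blue); there is no depth.
- vision.camera_model(name): a dict with "vertical_fov" (degrees; the focal length in pixels is half the picture's height over the tangent of half this angle, whatever the lens; pixels are square), "cx", "cy" (the principal point, pixels), "camera_from_world" (4x4, takes a point from world to camera coordinates); the wrist camera has in their place "hand_eye" (4x4, takes a point from camera to tool coordinates, whose origin is the TCP and whose axes are the flange's). Camera axes: x right, y down, z forward; pixel columns grow to the right and rows downward; lengths in m; the calibration is good to about 2 mm. A picture is of the moment at which its call begins: read the wrist's pose just before it. camera_model takes no time and is no camera call.
- r.close_job(): hands the job in; it is judged then, once.
The state is a dict: "time": time; "joint_positions": joint angles; "joint_vel": joint speeds; "joint_torque": joint torques, N m; "ee_pos": TCP position; "eef_rot": TCP orientation; "ft_force": force on the tool from outside, world axes, zero at the start; "torque": the same for the moment, N m; "width": finger opening in m; "grip_force": force on a finger pad.
Only numpy, scipy, OpenCV 4.12 (cv2) and the standard library are available. Lean on these libraries where they do the work, as an engineer would, in place of code of your own. Each camera call takes 0.05 s, during which the arm holds its last target. There are 200 camera calls.

TASK

A twin-outlet ventilation box stands on the shop counter with an iris damper on each outlet, and the fitter has drawn a red stroke on each damper's scale. Push both levers round by their black knobs until each pointer arm lies on the red stroke of its own scale. Only push the knobs, gently and with the fingers beside them: do not grip them, and leave the loose goods on the counter and on the box where they are.

Things in the scene. Friction and masses are not known exactly. Their poses are not given: they have to be found in the camera images.
- airbox: Fixed galvanised air box, 260 mm (its x) by 540 mm (y) by 140 mm high; origin at the centre of its underside, z up. An inlet stub, 125 mm diameter, sticks out 50 mm from its far (+x) side. On its top, 140 mm to either side of the centre along y, stand the two dampers (which is left or right varies).
- damper_a: Fixed round steel housing, 170 mm diameter, 62 mm high; an open pipe (100 mm diameter) rises 28 mm more from its middle. Origin on its axis at its underside, 140 mm above the counter; z up, -x to the front. Its flat top bears an ivory scale, an arc 60 to 82 mm from the axis on the robot's side, with long black marks every tenth of the swing. Starts nearly shut: its lever is to be pushed counter-clockwise seen from above.
- lever_a: Steel ring round damper A's pipe with the lever and its knob. Origin at the damper's origin, z up; x points out along the lever, to 2.267 + q rad counter-clockwise from the damper's +x, q = 0 shut to 1.75 wide open (end stops). Friction holds it where it is left (about 0.14 N m, 1.3 N at the knob); no spring. Lever arm 3 mm thick, top 209 mm above the counter.
- knob_a (a point): Middle of the upright black knob on the outer end of lever A: a cylinder 16 mm in diameter and 40 mm high, from 209 to 249 mm above the counter (this point at 229), its axis 105 mm from the damper's axis, outside the housing, whose top is at 202 mm. x points outward along the lever; the flat arm under the knob is 11 mm wide.
- pointer_a (a point): Point on the centre line of the dark steel pointer arm of lever A, the part of the lever that passes over the scale (5 mm wide), 72 mm from the damper's axis.
- stroke_a (a point): Point on the centre line of the red paint stroke on damper A's scale, 72 mm from the damper's axis, 1 mm above the housing's top. The stroke is 8 mm wide, runs radially across the scale and on 36 mm down the outside of the housing; flat paint, nothing to feel. It lies between q = 0.4 and q = 1.35 of the lever.
- damper_b: Fixed round steel housing, 170 mm diameter, 62 mm high; an open pipe (100 mm diameter) rises 28 mm more from its middle. Origin on its axis at its underside, 140 mm above the counter; z up, -x to the front. Its flat top bears an ivory scale, an arc 60 to 82 mm from the axis on the robot's side, with long black marks every tenth of the swing. Starts nearly wide open: its lever is to be pushed clockwise seen from above.
- lever_b: Steel ring round damper B's pipe with the lever and its knob. Origin at the damper's origin, z up; x points out along the lever, to 2.267 + q rad counter-clockwise from the damper's +x, q = 0 shut to 1.75 wide open (end stops). Friction holds it where it is left (about 0.14 N m, 1.3 N at the knob); no spring. Lever arm 3 mm thick, top 209 mm above the counter.
- knob_b (a point): Middle of the upright black knob on the outer end of lever B: a cylinder 16 mm in diameter and 40 mm high, from 209 to 249 mm above the counter (this point at 229), its axis 105 mm from the damper's axis, outside the housing, whose top is at 202 mm. x points outward along the lever; the flat arm under the knob is 11 mm wide.
- pointer_b (a point): Point on the centre line of the dark steel pointer arm of lever B, the part of the lever that passes over the scale (5 mm wide), 72 mm from the damper's axis.
- stroke_b (a point): Point on the centre line of the red paint stroke on damper B's scale, 72 mm from the damper's axis, 1 mm above the housing's top. The stroke is 8 mm wide, runs radially across the scale and on 36 mm down the outside of the housing; flat paint, nothing to feel. It lies between q = 0.4 and q = 1.35 of the lever.
- foil_tape: Loose roll of aluminium tape, 90 mm diameter, 48 mm high, lying flat on the air box behind the gap between the dampers; origin at the centre of its underside.
- paint_pen: Loose white and black paint pen, 135 mm long, 14 mm thick, lying on the air box between the dampers.
- screwdriver: Loose yellow-handled screwdriver lying on the counter.
- screw_jar: Loose jar of screws with a green cap, 72 mm diameter, 85 mm high, standing on the counter; origin at the centre of its underside.
- megaphone: Loose red and white megaphone standing on its bell (156 mm diameter, 190 mm high) on the counter, with a black grip to one side; origin at the centre of its underside.
- wire_spool: Loose spool of galvanised wire, 110 mm diameter, 70 mm high, on the counter; origin at the centre of its underside.
- clamp_carton: Loose yellow carton of hose clamps, 90 by 70 by 50 mm, on the counter; origin at the centre of its underside.

How it is judged:
At the end, for the whole second after the job is handed in: Both pointer arms lie on the red strokes of their own scales (centre lines less than 5 mm apart, measured 72 mm from the axis) and both levers are at rest (horizontal distance between pointer_a and stroke_a below 0.005 m and angular speed of each of lever_a, lever_b below 0.03 rad/s and horizontal distance between pointer_b and stroke_b below 0.005 m); the robot touches nothing.
It fails at once if knob A is gripped between the fingers or pressed on from above (horizontal distance between the grasp point and knob_a below 0.01 m and contact force between the fingers and lever_a above 0.5 N).
It fails at once if knob B is gripped between the fingers or pressed on from above (horizontal distance between the grasp point and knob_b below 0.01 m and contact force between the fingers and lever_b above 0.5 N).
It fails at once if knob A or its lever is pushed with more than 20 N (contact force between anything else and lever_a above 20 N).
It fails at once if knob B or its lever is pushed with more than 20 N (contact force between anything else and lever_b above 20 N).
It fails at once if a loose thing on the counter or on the box is moved by more than 20 mm, lifted or knocked over (distance of any of foil_tape, paint_pen, screwdriver, screw_jar, megaphone, wire_spool, clamp_carton from where it was at the start of the episode above 0.02 m).
It also fails if it takes over 51 s, if anything falls off the work surface, if the arm or the gripper's body presses on something with over 40 N, if the wrist force passes 120 N, or if a joint passes its speed limit or range.

## Working session

There is one attempt and no reset: what is moved stays moved. The work goes in short steps, Python scripts to look and compute and a shell command to move; the robot and the scene stay as the last step left them, time stands still between calls to the robot, and variables do not carry over. Pictures are saved under pics/ and viewed, at most 10 in all, crops included, and the job is handed in when it is done.

```bash
mkdir -p pics
python3 - <<'E'
from bench import sensors, vision, r
import cv2,numpy as np
s=sensors.read_state();print(s['time'],s['ee_pos'],s['eef_rot'],s['width'],r.pinch_z)
for n in ('top','scene'):
    im=vision.camera(n);cv2.imwrite(f'pics/{n}0.png',im[:,:,::-1]);m=vision.camera_model(n);print(n,m['vertical_fov'],m['cx'],m['cy'],np.round(m['camera_from_world'],4).tolist())
print(vision.camera_model('wrist'))
E
```

```text
0.0 [0.1808813  0.59785251 0.22174667] [ 1.46352445e-01  9.89232258e-01 -7.06139477e-04 -5.67122734e-05] 0.08730234749758314 0.0187
top 45.72320034848311 326.4834816710905 242.88438674415042 [[-0.004, -1.0, -0.0021, -0.0008], [-0.9955, 0.0042, -0.0948, 0.5913], [0.0948, 0.0017, -0.9955, 1.5994], [0.0, 0.0, 0.0, 1.0]]
scene 56.74777968129167 319.13160443798347 240.1889563150913 [[-0.8289, 0.5593, -0.0028, 0.4491], [0.4201, 0.6193, -0.6633, -0.1243], [-0.3693, -0.551, -0.7484, 1.6198], [0.0, 0.0, 0.0, 1.0]]
{'vertical_fov': 63.21959981379831, 'cx': 315.6400967347462, 'cy': 240.76539707990727, 'hand_eye': array([[ 9.21233747e-05, -9.62556192e-01, -2.71082219e-01,
         7.53001091e-02],
       [ 9.99999995e-01,  8.16638481e-05,  4.98643241e-05,
        -1.08819800e-03],
       [-2.58595968e-05, -2.71082222e-01,  9.62556195e-01,
        -1.61283316e-01],
       [ 0.00000000e+00,  0.00000000e+00,  0.00000000e+00,
         1.00000000e+00]])}
```

View pics/top0.png

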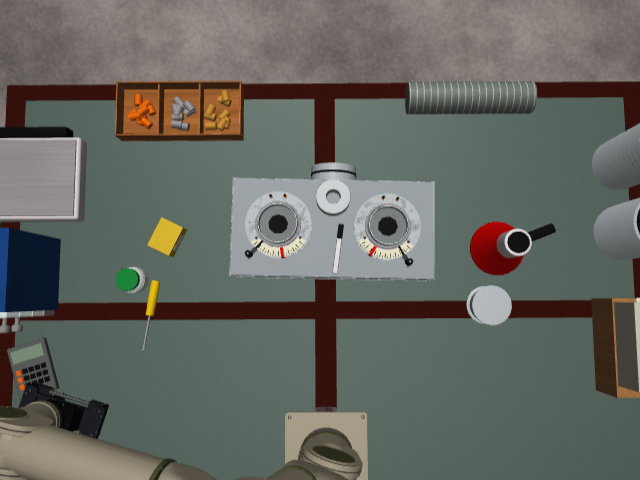

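View pics/scene0.png

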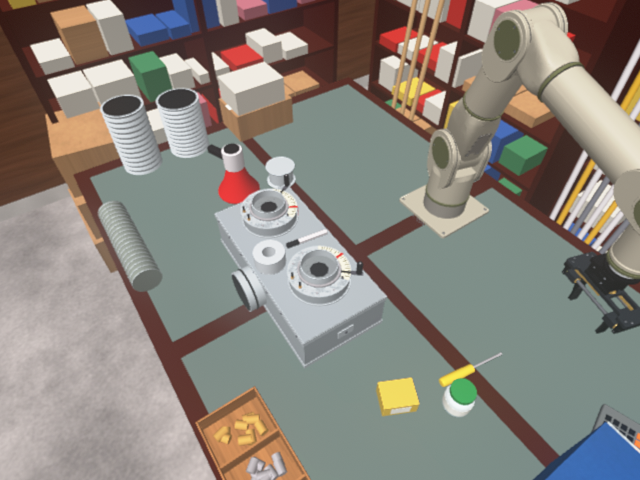

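The top view shows damper A on the left (knob about (248,254), stroke (282,252)) and B on the right (knob (408,262), stroke (373,252)). The scene view confirms nothing loose blocks the front of the box. Next I'll measure the centres, knobs and strokes.

```bash
cat > h.py <<'E'
import cv2,numpy as np
from scipy.spatial.transform import Rotation as R
from bench import sensors,vision
def cam(n,s=None):
    m=vision.camera_model(n); f=240/np.tan(np.radians(m['vertical_fov']/2))
    if n=='wrist':
        T=np.eye(4);T[:3,:3]=R.from_quat(s['eef_rot']).as_matrix();T[:3,3]=s['ee_pos'];W=T@m['hand_eye']
    else: W=np.linalg.inv(m['camera_from_world'])
    return f,m['cx'],m['cy'],W
def ray(c,uv,z):
    f,cx,cy,W=c; d=W[:3,:3]@[(uv[0]-cx)/f,(uv[1]-cy)/f,1]; return W[:3,3]+d*(z-W[2,3])/d[2]
def proj(c,p):
    f,cx,cy,W=c; q=W[:3,:3].T@(np.array(p)-W[:3,3]); return q[:2]/q[2]*f+[cx,cy]
def redmask(im):
    h=cv2.cvtColor(im,cv2.COLOR_RGB2HSV); return ((h[...,1]>130)&(h[...,2]>80)&((h[...,0]<8)|(h[...,0]>172))).astype(np.uint8)
def plan(knob,ctr,rad=.105):pass
E
python3 - <<'E'
from h import *
c=cam('top'); im=cv2.imread('pics/top0.png')[:,:,::-1].copy()
g=cv2.cvtColor(im,cv2.COLOR_RGB2GRAY); red=redmask(im)
for n,(x0,x1),kp in (('a',(235,325),(248,254)),('b',(345,430),(408,262))):
    # rough centre from pipe's dark bore, housing from hough
    roi=im[180:285,x0:x1]; G=cv2.resize(g[180:285,x0:x1],None,fx=4,fy=4,interpolation=cv2.INTER_CUBIC)
    for rr in ((105,150),(70,100)):
        hc=cv2.HoughCircles(G,cv2.HOUGH_GRADIENT,1,400,param1=100,param2=20,minRadius=rr[0],maxRadius=rr[1])
        if hc is not None:
            u,v,rad=hc[0,0]/4; z=.202 if rr[0]>100 else .230
            p=ray(c,(u+x0,v+180),z); e=ray(c,(u+x0+rad,v+180),z); print(n,'circ',p.round(4),'rad',np.linalg.norm(e-p).round(4))
    m=red[240:262,x0:x1]; ys,xs=np.nonzero(m); print('red',xs.mean()+x0,ys.mean()+240,ray(c,(xs.mean()+x0,ys.mean()+240),.203).round(4),len(xs))
    K=(g[kp[1]-9:kp[1]+9,kp[0]-9:kp[0]+9]<50).astype(np.uint8);ys,xs=np.nonzero(K);uv=(xs.mean()+kp[0]-9,ys.mean()+kp[1]-9)
    print('knob',uv,ray(c,uv,.24).round(4),len(xs))
s=(im[170:290,220:445]);cv2.imwrite('pics/top0c.png',cv2.resize(s,None,fx=3.5,fy=3.5,interpolation=cv2.INTER_CUBIC)[:,:,::-1])
E
```

```text
a circ [0.6275 0.1464 0.202 ] rad 0.0717
a circ [0.6244 0.1196 0.23  ] rad 0.0465
red 281.6470588235294 252.2058823529412 [0.5513 0.1107 0.203 ] 34
knob (np.float64(249.05714285714288), np.float64(253.37142857142857)) [0.5458 0.1886 0.24  ] 35
b circ [ 0.63   -0.1879  0.202 ] rad 0.0736
b circ [ 0.6175 -0.1597  0.23  ] rad 0.0499
red 372.0833333333333 250.52777777777777 [ 0.5546 -0.1196  0.203 ] 36
knob (np.float64(407.725), np.float64(260.6)) [ 0.5262 -0.2047  0.24  ] 40
```

View pics/top0c.png

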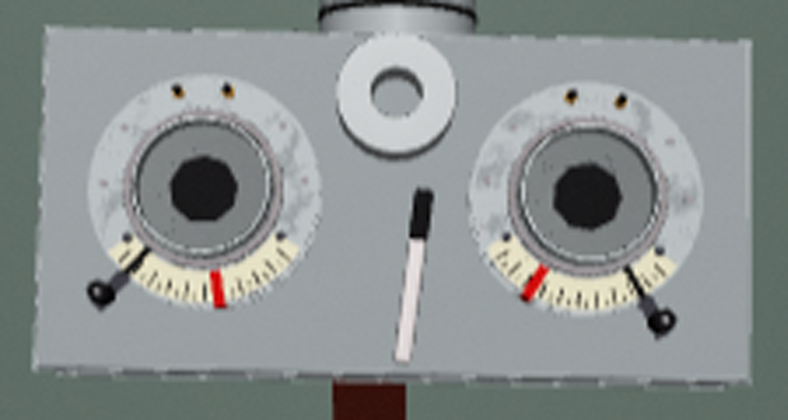

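Damper A's centre is about (.624,.120), with the lever at 138.7° and the stroke at 186.9°. B's centre is about (.6175,-.160), with the lever at 206° and the stroke at 147.5°. I'll approach A's knob from its outer side with the fingers shut.

```bash
python3 -m crank '[[[-0.96,-0.47,0],0],[[-0.96,-0.47,0],0],[[-0.96,-0.47,0],0],[[-0.96,-0.47,0],0],[[-0.96,-0.47,0],0],[[-0.96,-0.47,0],0],[[-0.96,-0.47,0],0],[[-0.96,-0.47,0],0],[[-0.96,-0.47,0],0],[[-0.96,-0.47,0],0],[[-0.96,-0.47,0],0],[[-0.96,-0.47,0],0]]' 0 5
python3 -m crank '[[[-0.9,-0.45,0],0],[[-0.9,-0.45,0],0],[[-0.9,-0.45,0],0],[[-0.5,-0.3,0],0],[[0,0,0],1],[[0,0,0],1],[[0,0,0],1],[[0,0,0],0],[[0,0,0],0]]'
python3 - <<'E'
from h import *
s=sensors.read_state();im=vision.camera('wrist');cv2.imwrite('pics/w1.png',im[:,:,::-1])
Rm=R.from_quat(s['eef_rot']).as_matrix();print(s['ee_pos'],np.degrees(np.arctan2(Rm[1,0],Rm[0,0])))
k=s['ee_pos'][:2];C=np.array([.6244,.1196]);print('kn in tool mm',1000*Rm[:2,:2].T@(np.array([.5455,.1889])-k))
E
```

```text
time: 1.6
ee_pos: [0.4633, 0.3353, 0.2222]
eef_rot: [0.146, 0.989, -0.0, -0.0]
ft_force: [0.4, 0.6, -0.5]
width: 0.0005
grip_force: 0.0
time: 2.72
ee_pos: [0.5401, 0.2613, 0.2224]
eef_rot: [0.347, 0.938, -0.0, -0.0]
ft_force: [-0.0, -0.1, 0.2]
width: 0.0007
grip_force: 0.0
[0.54007372 0.26126109 0.22243521] 139.3704611309898
kn in tool mm [-51.23724227 -51.38400963]
```

View pics/w1.png

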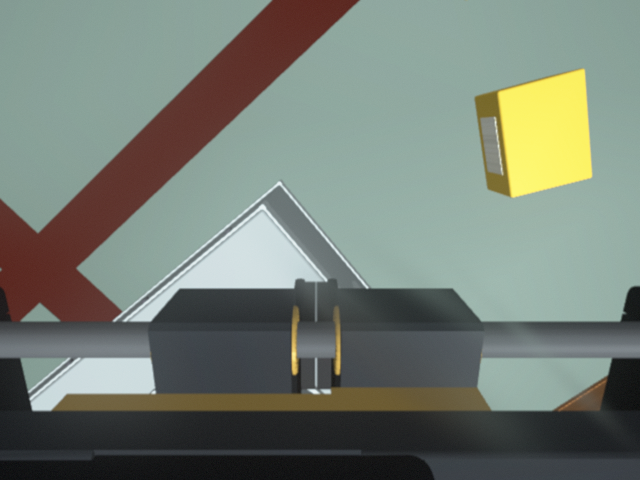

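The wrist view shows only the shut fingertips at (316,290) above the box corner, with the damper hidden behind the gripper body. The top camera will do the checks instead. I'll move beside the knob and push most of the way round.

```bash
python3 -m crank '[[[-0.85,0,0],0],[[-0.85,0,0],0],[[0,-0.4,0],0],[[0,-0.3,0],0],[[0,-0.1,0],0],[[0,-0.08,0],0],[[0,-0.06,0],0],[[0,0,0],0]]'
python3 -m crank '[[[0.04,-0.24,0],-0.5],[[0.045,-0.246,0],-0.5],[[0.045,-0.246,0],-0.5],[[0.045,-0.246,0],-0.5],[[0,0,0],0]]'
python3 -m crank '[[[0.045,-0.246,0],-0.5],[[0.045,-0.246,0],-0.5],[[0.045,-0.246,0],-0.5],[[0.045,-0.246,0],-0.5],[[0.045,-0.246,0],-0.5],[[0.045,-0.246,0],-0.5],[[0.045,-0.246,0],-0.5],[[0,0,0],0],[[0,0,0],0]]'
cat > look.py <<'E'
from h import *
import sys
s=sensors.read_state();c=cam('top');im=vision.camera('top');cv2.imwrite(f'pics/{sys.argv[1]}.png',cv2.resize(im[170:290,220:445],None,fx=3.5,fy=3.5,interpolation=cv2.INTER_CUBIC)[:,:,::-1])
Rm=R.from_quat(s['eef_rot']).as_matrix();print(s['time'],s['ee_pos'],np.degrees(np.arctan2(Rm[1,0],Rm[0,0])))
for n,C in (('a',[.6244,.1196]),('b',[.6175,-.1597])):
    v=s['ee_pos'][:2]-np.array(C);x=Rm[:2,:2].T@v;print(n,'tool rel axis: r',x[0],'y',x[1],'ang',np.degrees(np.arctan2(v[1],v[0]))%360)
E
python3 look.py t1
```

```text
time: 3.78
ee_pos: [0.5604, 0.2065, 0.2226]
eef_rot: [0.349, 0.937, 0.0, -0.0]
ft_force: [0.2, 0.4, 0.6]
width: 0.0008
grip_force: 0.0
time: 4.4
ee_pos: [0.5394, 0.1853, 0.2226]
eef_rot: [0.215, 0.977, 0.0, 0.0]
ft_force: [0.7, -0.5, 0.8]
width: 0.0007
grip_force: 0.0
time: 5.52
ee_pos: [0.5192, 0.1377, 0.2225]
eef_rot: [-0.027, 1.0, -0.0, 0.0]
ft_force: [0.3, 0.2, 0.3]
width: 0.0006
grip_force: 0.0
5.525 [0.51919957 0.13774814 0.22251593] -176.95866192595165
a tool rel axis: r 0.10408937761395202 y 0.023704141179651375 ang 170.21223070735493
b tool rel axis: r 0.0823804328923513 y 0.30224466175263365 ang 108.28764678625234
```

View pics/t1.png

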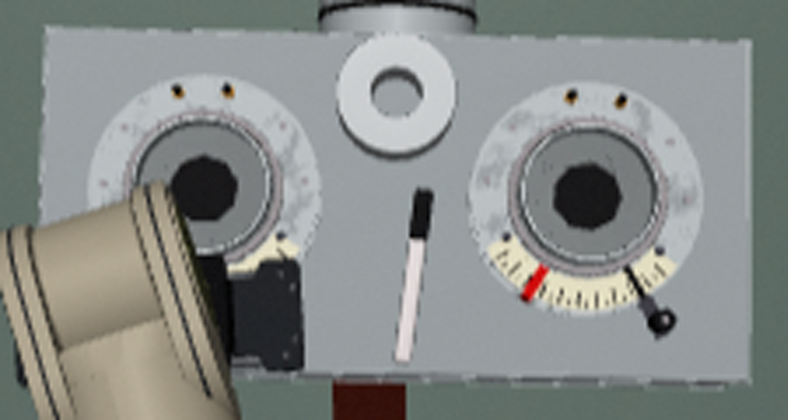

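The arm hides damper A in this view, so I'll back off to the left (+y) and look again.

```bash
python3 -m crank '[[[0,0.6,0],0],[[0,1,0],0],[[0,1,0],0],[[0,1,0],0],[[0,1,0],0],[[0,1,0],0],[[0,0,0],0],[[0,0,0],0]]'; python3 look.py t2
```

```text
time: 6.58
ee_pos: [0.5095, 0.3055, 0.2223]
eef_rot: [-0.028, 1.0, -0.0, -0.0]
ft_force: [-0.6, -0.5, 0.0]
width: 0.0004
grip_force: 0.0
6.575 [0.5095394  0.30548283 0.2223237 ] -176.82940647036466
a tool rel axis: r 0.10440377495361894 y 0.1919511179049164 ang 121.71272256039909
b tool rel axis: r 0.0820665174531924 y 0.4704419345988375 ang 103.06601396030277
```

View pics/t2.png

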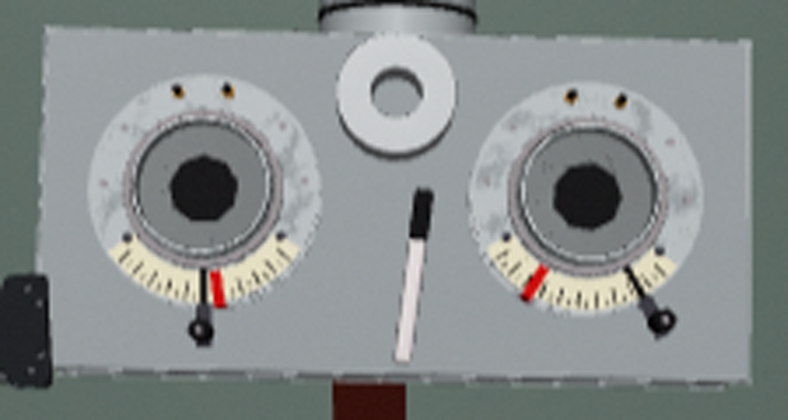

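Lever A now stands just short of its stroke: pointer at crop (203,285), red at (217,290). I'll measure the gap numerically.

```bash
cat > meas.py <<'E'
from h import *
import sys
im=vision.camera('top') if len(sys.argv)<2 else cv2.imread(sys.argv[1])[:,:,::-1].copy()
c=cam('top');H=cv2.cvtColor(im,cv2.COLOR_RGB2HSV)
for n,C in (('a',np.array([.6244,.1196])),('b',np.array([.6175,-.1597]))):
    def pol(mask,z,r0,r1):
        ys,xs=np.nonzero(mask);P=np.array([ray(c,(x,y),z)[:2] for x,y in zip(xs,ys)])-C
        k=(np.hypot(*P.T)>r0)&(np.hypot(*P.T)<r1);P=P[k]
        return P
    u,v=proj(c,[*C,.203]);M=np.zeros(im.shape[:2],bool);M[int(v):int(v)+50,int(u)-45:int(u)+45]=1
    S=pol(M&(redmask(im)>0),.203,.058,.084);sm=S.mean(0)
    K=pol(M&(im.max(2)<65),.235,.088,.122);km=K.mean(0)
    deg=lambda p:np.degrees(np.arctan2(p[1],p[0]))%360
    # scale arc: pointer from darkness weighted around lever angle at r=72
    th=np.arange(deg(km)-9,deg(km)+9,.25);g=np.zeros(len(th));G=cv2.cvtColor(im,cv2.COLOR_RGB2GRAY).astype(np.float32)
    for r in (.063,.066,.069):
        q=np.array([proj(c,[*(C+r*np.array([np.cos(np.radians(t)),np.sin(np.radians(t))])),.2075]) for t in th],np.float32)
        g+=cv2.remap(G,q[:,:1],q[:,1:],cv2.INTER_LINEAR)[:,0]
    w=np.clip(np.median(g)-15-g,0,None);w[abs(th-th[g.argmin()])>4]=0
    print(n,'stroke',deg(sm).round(2),np.hypot(*sm).round(4),'knob',deg(km).round(2),np.hypot(*km).round(4),len(K),'pointer',((w*th).sum()/w.sum()).round(2))
E
python3 meas.py pics/top0.png; python3 meas.py
```

```text
a stroke 186.95 0.0724 knob 138.28 0.1057 39 pointer 136.87
b stroke 147.47 0.0723 knob 187.36 0.0755 53 pointer 194.02
a stroke 186.95 0.0724 knob 180.36 0.1056 41 pointer 179.19
b stroke 147.47 0.0723 knob 187.36 0.0755 53 pointer 194.06
```

A's lever is at about 179.8° and its stroke at 187°, so it needs another 7.2°. The true contact offset is about 18 mm. I'll return and push the rest.

```bash
sed -i 's/int(u)-45/int(u)-38/' meas.py
python3 -m crank '[[[0,-1,0],0],[[0,-1,0],0],[[0,-1,0],0],[[0,-1,0],0],[[0,-0.9,0],0],[[0,-0.3,0],0],[[0,-0.2,0],0],[[0,-0.2,0],0],[[0.03,-0.165,0],-0.3],[[0.03,-0.165,0],-0.3],[[0.03,-0.165,0],-0.3],[[0,0,0],0]]'
python3 -m crank '[[[0,0,0],0],[[0,0.4,0],0],[[0,1,0],0],[[0,1,0],0],[[0,1,0],0],[[0,1,0],0],[[0,1,0],0],[[0,0,0],0],[[0,0,0],0]]'; python3 meas.py; python3 meas.py pics/top0.png
```

```text
time: 8.18
ee_pos: [0.5176, 0.1229, 0.2225]
eef_rot: [-0.09, 0.996, 0.0, -0.0]
ft_force: [-0.0, 1.3, 0.1]
width: 0.0003
grip_force: 0.1
time: 9.3
ee_pos: [0.4885, 0.2818, 0.2224]
eef_rot: [-0.09, 0.996, -0.0, -0.0]
ft_force: [0.7, -0.2, 0.6]
width: 0.0004
grip_force: 0.0
a stroke 186.74 0.0715 knob 183.78 0.1025 41 pointer 186.99
b stroke 147.47 0.0723 knob 206.5 0.1046 41 pointer 207.35
a stroke 186.95 0.0724 knob 138.28 0.1057 39 pointer 136.87
b stroke 147.47 0.0723 knob 206.5 0.1046 41 pointer 207.35
```

A's pointer reads about 187° against a stroke at 187°; I'll confirm that once the arm is clear. Now I'll lift, cross to the right of B and come down beside its knob.

```bash
python3 -m crank '[[[0,0,-1],0],[[0,0,-1],0],[[0.07,-0.98,0],0],[[0.07,-0.98,0],0],[[0.07,-0.98,0],0],[[0.07,-0.98,0],0],[[0.07,-0.98,0],0],[[0.07,-0.98,0],0],[[0.07,-0.98,0],0],[[0.07,-0.98,0],0],[[0.07,-0.98,0],0],[[0.07,-0.98,0],0]]'
python3 -m crank '[[[0.07,-0.98,0],0],[[0.07,-0.98,0],0],[[0.07,-0.98,0],0],[[0.07,-0.98,0],0],[[0.07,-0.98,0],0],[[0.07,-0.98,0],0],[[0.07,-0.98,0],0],[[0.07,-0.98,0],0],[[0,0,0],-1],[[0,0,0],-1],[[0,0,0],0],[[0,0,0],0]]'
python3 look.py t3; python3 meas.py
```

```text
time: 10.85
ee_pos: [0.5207, -0.0131, 0.2827]
eef_rot: [-0.089, 0.996, 0.0, 0.0]
ft_force: [-0.1, 1.5, 0.2]
width: 0.0009
grip_force: 0.0
time: 12.35
ee_pos: [0.5464, -0.2459, 0.2826]
eef_rot: [-0.226, 0.974, 0.0, 0.0]
ft_force: [0.5, 0.3, 0.8]
width: 0.0006
grip_force: 0.0
12.35 [ 0.54638078 -0.24593316  0.28263081] -153.85506684048664
a tool rel axis: r 0.23110620661113657 y -0.29375400079984326 ang 257.95160586066197
b tool rel axis: r 0.10184052943660371 y -0.046071776227324356 ang 230.48651743398855
a stroke 186.74 0.0715 knob 188.07 0.1048 40 pointer 186.97
b stroke 147.47 0.0723 knob 215.65 0.0948 322 pointer 209.49
```

View pics/t3.png

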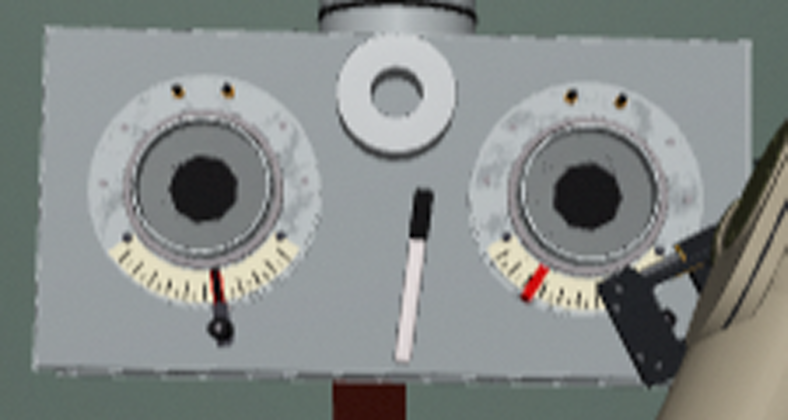

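A's pointer lies on the red stroke at crop (217,290). Now I'll descend beside knob B and push it clockwise, stopping a little short.

```bash
python3 -m crank '[[[0.1,0,1],0],[[0,0,1],0],[[0,0,0],0],[[0,0.6,0],0],[[0,0.2,0],0],[[0,0.08,0],0],[[0,0.06,0],0],[[0.03,0.24,0],0.5],[[0.033,0.245,0],0.5],[[0.033,0.245,0],0.5],[[0,0,0],0]]'
python3 -m crank '[[[0.033,0.245,0],0.5],[[0.033,0.245,0],0.5],[[0.033,0.245,0],0.5],[[0.033,0.245,0],0.5],[[0.033,0.245,0],0.5],[[0.033,0.245,0],0.5],[[0.033,0.245,0],0.5],[[0.033,0.245,0],0.5],[[0.033,0.245,0],0.5],[[0.033,0.245,0],0.5],[[0.033,0.245,0],0.5],[[0,0,0],0]]'
python3 look.py t4
python3 -m crank '[[[0,-0.4,0],0],[[0,-1,0],0],[[0,-1,0],0],[[0,-1,0],0],[[0,-1,0],0],[[0,-1,0],0],[[0,0,0],0],[[0,0,0],0]]'
python3 look.py t5; python3 meas.py
```

```text
time: 13.82
ee_pos: [0.5205, -0.2023, 0.2227]
eef_rot: [-0.125, 0.992, 0.0, 0.0]
ft_force: [0.7, -0.5, -0.8]
width: 0.0007
grip_force: 0.0
time: 15.32
ee_pos: [0.5177, -0.1228, 0.2224]
eef_rot: [0.255, 0.967, -0.0, -0.0]
ft_force: [-0.1, -0.0, -0.3]
width: 0.0005
grip_force: 0.0
15.325 [ 0.51774756 -0.12282133  0.22242971] 150.49714595083256
a tool rel axis: r -0.026561537985533675 y -0.26350964064413807 ang 246.25306819159596
b tool rel axis: r 0.1049791803230828 y -0.017028121473412563 ang 159.71055142984838
time: 16.38
ee_pos: [0.4374, -0.2637, 0.2225]
eef_rot: [0.256, 0.967, 0.0, 0.0]
ft_force: [-0.7, -0.5, -0.3]
width: 0.0003
grip_force: 0.0
16.375 [ 0.43739698 -0.26369396  0.22249837] 150.3859087525247
a tool rel axis: r -0.026831440049592432 y -0.4256341398568034 ang 243.99298914598518
b tool rel axis: r 0.10518756796522685 y -0.17940850213751877 ang 210.00272837630868
a stroke 186.74 0.0715 knob 187.93 0.1051 38 pointer 186.99
b stroke 145.53 0.0731 knob 175.9 0.0968 71 pointer 173.65
```

View pics/t5.png

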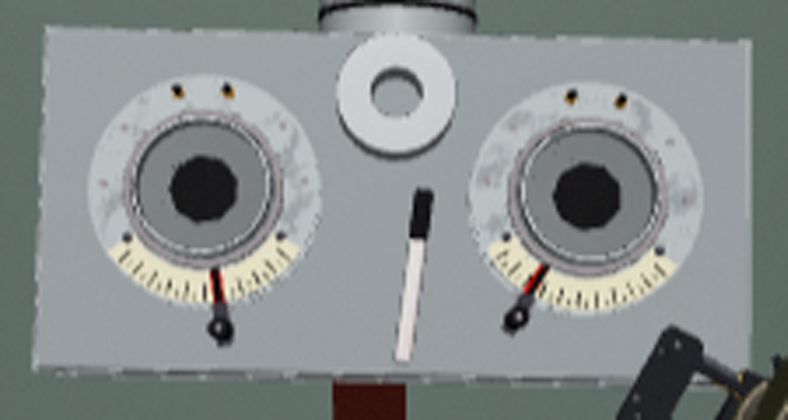

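Both pointers now lie over the red. B has slightly more red showing on its far side, so I'll quantify it with the gripper masked out.

```bash
sed -i 's/int(u)+45\]=1/int(u)+(45 if n=="a" else 2)]=1/' meas.py; python3 meas.py
```

```text
a stroke 186.74 0.0715 knob 187.93 0.1051 38 pointer 186.99
b stroke 145.66 0.0731 knob 148.19 0.1048 40 pointer 147.83
```

Both pointers are within about 1° (1.3 mm) of their strokes, and the arm is clear. Handing in.

```bash
python3 -c "
from bench import r
print(r.close_job())"
```

```text
the job is handed in; nothing more can be done
None
```

I pushed both levers onto their red strokes and handed the job in: each pointer measures within about 1° (roughly 1.3 mm) of its stroke centre, the arm was clear at about 16 s of robot time, and the judge's verdict was not shown.

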